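# Take a hardness reading on the round test block

## Robot

A 7-joint arm with a two-finger parallel gripper is mounted at the origin on the work surface. World frame = base frame: x ahead of the robot, y to its left, z up, the work surface at z = 0. Lengths are in m, angles in rad, forces in N, time in s.
With the tool pointing down it reaches from about 0.35 to 0.9 m from the base axis. Payload 8.1 kg.
Tool frame: the origin (TCP) lies between the finger pads; the fingertips stand 22 mm ahead of it and the grasp point (between the pads) lies 3 mm ahead of it (arm.tip_reach is the distance from the TCP to the fingertips, in m); z points along the fingers, y is the line along which they close (so a half turn about z gives the same grasp; the last joint's range is limited). The gripper opens to 92 mm and grips with 3 to 60 N. Pads are 19 mm wide; open, the fingers measure 130 mm over their backs; the gripper's body (75 mm by 190 mm) begins 47 mm behind the grasp point.
Start: joints at [-1.38, 0.434, 0.025, 1.573, -0.012, 1.134, -0.075], TCP at [0.181, 0.598, 0.224] pointing down, gripper open.
Joint ranges: [-2.62, 2.62], [-0.44, 2.09], [-1.27, 1.32], [0.08, 2.57], [-1.32, 4.46], [0.12, 2], [-2.74, 2.74]. Speed limits (rad/s): [2.22, 2.22, 3.01, 3.01, 3.14, 3.14, 3.14].

## Interface

Orientations are given as a rotation vector (axis times angle).
In Python, from cell import telemetry, vision, job, arm gives the robot as it stands. The module is installed in compiled form; this text tells all that it offers.
- The arm moves only by the shell command python3 -m creep 'ROWS' [FORCE]. ROWS is text: rows parted by semicolons, each of 7 numbers parted by spaces: the finger opening in cm, from 0 to 9.18, then the shift along the tool's x, y, z in cm, then the turn, a rotation vector about the tool's x, y, z in degrees. A call has 1 to 5 rows; each row is the pose to reach, as a shift and turn from the pose commanded when the call began, along the tool's axes at that moment; what a row does not reach only later rows make up. A row lasts 1/8 s, in which the tool goes at most 62.5 mm and 10.7 degrees, less where a joint would pass 70% of its speed; a pose out of reach is approached as far as the arm can. A call with a gripper value outside its range is refused whole. The fingers move at their own pace and stop on an object; FORCE is the grip in N (left out, the last holds). Time passes only in rows, so rows that repeat a pose let the fingers close. It gives the time, the measured TCP pose, the force, the opening and the grip force at its end, in the units of the state.
- telemetry.observe(): the state, without advancing time (a new reading comes with each control period).
- vision.get_image(name): name is "scene" or "top"; returns the picture (420x560x3 uint8, red, green, blue); there is no depth.
- vision.camera_info(name): a dict with "fov_y" (degrees; the focal length in pixels is half the picture's height over the tangent of half this angle, whatever the lens; pixels are square), "cx", "cy" (the principal point, pixels), "extrinsics" (4x4, takes a point from camera to world coordinates). Camera axes: x right, y down, z forward; pixel columns grow to the right and rows downward; lengths in m; the calibration is good to about 2 mm. A picture is of the moment at which its call begins. camera_info takes no time and is no camera call.
- job.sign_off(): hands the job in; it is judged then, once.
The state is a dict: "clock": time; "joints": joint angles; "dq": joint speeds; "joint_efforts": joint torques, N m; "position": TCP position; "ee_rot": TCP orientation; "force": force on the tool from outside, world axes, zero at the start; "ft_torque": the same for the moment, N m; "width": opening from 0.0 (shut) to 1.0 (fully open); "gripper_force": force on a finger pad.
Only numpy, scipy, OpenCV 4.12 (cv2) and the standard library are available. Lean on these libraries where they do the work, as an engineer would, in place of code of your own. Each camera call takes 0.05 s, during which the arm holds its last target. There are 200 camera calls.

## Task

Turn the selector knob on the tester console until its pointer clicks in at the one long mark. Then take the spring-tipped hardness probe out of its stand and hold its tip inside the ring engraved on the round test block (not the square one), square to the block's tilted face, pressed on lightly so that the plunger is about half way in, roughly 3 N; never press hard, leave the loose things around undisturbed, and finish while still holding the probe there, with the knob still on the long mark.

Things in the scene. Friction and masses are not known exactly. Their poses are not given: they have to be found in the camera images.
- selector (a joint): Selector knob, rad: 0 at its first stop, grows clockwise seen from above, last stop 2.18. Six sprung click positions 0.436 rad (25 degrees) apart: 0, 0.436, 0.873, 1.309, 1.745, 2.18; let go, it snaps into the nearest (under 0.1 N m takes it to the next). The long mark is the fifth, 1.745 (within 0.15). It starts at the second, third or fourth.
- selector_grip (a point): Grip point of the knob on its vertical axis, 31 mm above the console's flat top (itself 50 mm above the table). The knob is an upright black bar 42 mm long and 14 mm thick (grip across this), from 9 to 43 mm above the console's top, on a 44 mm disc. The frame turns with the knob: y along the bar to the pointer end (white line), z up.
- long_mark (a point): Middle of the long mark: a dark radial bar 18 x 6 mm on the 4 mm thick, 89 mm wide aluminium dial plate under the knob, 35 mm from the knob's axis. The five other marks are thin ticks 6 mm long.
- console: Tester console, a grey desk box 150 x 190 mm, 50 mm high, fixed to the table, with a black display strip 20 mm higher along its +x edge. Origin: centre of its underside, z up. The knob's axis stands at x -30 mm, y +15 mm in this frame.
- stand: Probe stand, a fixed aluminium block 70 x 70 mm, 60 mm high, with a 20 mm bore right through from top to bottom on its axis. Origin: centre of its underside, z up.
- probe: Hardness probe, loose, about 0.17 kg, upright in the stand, flange on its top. Origin on the axis under the flange, z from tip to handle. Above: flange 36 mm wide, 5 thick, then black square handle 24 mm across flats (faces square to the probe's x and y) from 5 to 85 mm. Below: 16 mm barrel to -35 mm, 6 mm plunger with round end to -49 mm. Lift 50 mm to clear the stand.
- plunger (a joint): How far the probe's sprung plunger is pushed in, m: 0 free, 0.010 stop. The spring has 1 N at 0 and adds 0.5 N per mm: about 3 N at 4 mm, 3.5 N at half travel (5 mm), 6 N at 10 mm. At the stop the probe is rigid.
- probe_tip (a point): The round end of the plunger, on the probe's axis; it moves with the plunger.
- round_block: Round steel test block, 64 mm diameter, 14 mm thick, fixed on a sine plate (105 x 90 mm foot) so that its face is tilted 20 degrees. Origin: centre of its underside; z is the normal of its face (pointing up and leaning towards the low edge of the plate), x runs up the slope. Centre of the face about 62 mm above the table.
- round_block_spot (a point): Centre of the engraved ring on the round block's face, where the tip must rest: dark ring, inner diameter 13.6 mm, outer 18.4 mm. It lies 14 mm from the middle of the face, along the block's y. Same axes as the block, z out of the face.
- square_block: Square test block, 58 x 58 mm, 14 mm thick, on an identical sine plate and with the same ring: not the one to measure. Which of the two places holds which block varies. Axes as for the round block.
- ring_gauge: Loose steel ring, 60 mm outer diameter, 18 mm high. Leave alone. Origin: centre of its underside.
- setting_weight: Loose brass weight with a knob, 40 mm diameter, 50 mm high. Leave alone. Origin: centre of its underside.
- gauge_case: Loose closed wooden case, 60 x 90 mm, 28 mm high. Leave alone. Origin: centre of its underside.
There are look-alikes about, which are no part of the job. Leave any pink or purple look-alike of the probe alone.

How it is judged:
On the way, in this order (a step that is already met when the one before it is completed fails the run):
1. the selector is clicked in at the long mark while the probe is still in its stand (value of joint selector between 1.6 and 1.89 rad and distance between probe and stand below 0.075 m and contact force between the fingers and console below 0.1 N), for 0.3 s.
2. the probe is lifted out of its stand in the gripper (height (world z) of probe above 0.105 m and contact force between the fingers and probe above 1 N and contact force between probe and stand below 0.1 N), for 0.1 s.
At the end, for the whole second after the job is handed in: Gripper holds the probe still: tip within 7 mm of the round block's ring centre, axis within 0.12 rad of the face normal, force 1.3 to 5.5 N, plunger 1 to 9 mm in; selector within 0.15 rad of the long mark; loose things within 15 mm of their start (value of joint selector between 1.6 and 1.89 rad and distance between probe_tip and round_block_spot below 0.007 m and angle between the z axis of probe and the z axis of round_block, either way round below 0.12 rad and contact force between probe and round_block between 1.3 and 5.5 N and value of joint plunger between 0.001 and 0.009 m and contact force between the fingers and probe above 1 N and linear speed of probe below 0.01 m/s and distance of each of ring_gauge, setting_weight, gauge_case from where it was at the start of the episode below 0.015 m); the arm keeps its last pose, push and grip.
It fails at once if the probe is pressed hard on the round block (over 12 N) (contact force between probe and round_block above 12 N).
It fails at once if the probe is pressed on the square block (contact force between probe and square_block above 1 N).
It fails at once if a loose thing is disturbed (distance of any of ring_gauge, setting_weight, gauge_case from where it was at the start of the episode above 0.03 m).
It also fails if it takes over 58 s, if anything falls off the work surface, if the arm or the gripper's body presses on something with over 40 N, if the wrist force passes 120 N, or if a joint passes its speed limit or range.

## Working session

There is one attempt and no reset: what is moved stays moved. The work goes in short steps, Python scripts to look and compute and a shell command to move; the robot and the scene stay as the last step left them, time stands still between calls to the robot, and variables do not carry over. Pictures are saved under pics/ and viewed, at most 10 in all, crops included, and the job is handed in when it is done.

```bash
mkdir -p pics
python3 - <<'E'
from cell import telemetry, vision, job, arm
import cv2,numpy as np
np.set_printoptions(precision=4,suppress=True)
for n in("scene","top"):
    im=vision.get_image(n); cv2.imwrite(f"pics/{n}0.png",im[:,:,::-1]); print(n,vision.camera_info(n))
s=telemetry.observe(); print(s)
E
```

```text
scene {'fov_y': 44.10969315117004, 'cx': 287.1320020685939, 'cy': 203.74059565867157, 'extrinsics': array([[ 0.8169,  0.3537, -0.4556,  1.1043],
       [ 0.5768, -0.5015,  0.6448, -0.7879],
       [-0.0004, -0.7895, -0.6137,  0.8026],
       [ 0.    ,  0.    ,  0.    ,  1.    ]])}
top {'fov_y': 49.93194594472605, 'cx': 271.30873411858823, 'cy': 204.76468830393173, 'extrinsics': array([[ 0.1473, -0.964 ,  0.2215,  0.3622],
       [-0.9891, -0.1434,  0.0336, -0.0522],
       [-0.0006, -0.224 , -0.9746,  1.133 ],
       [ 0.    ,  0.    ,  0.    ,  1.    ]])}
{'clock': 0.1, 'joints': array([-1.3796,  0.4351,  0.025 ,  1.574 , -0.0116,  1.134 , -0.0751]), 'dq': array([-0.0004, -0.001 , -0.0009, -0.0012, -0.001 ,  0.0006, -0.0005]), 'joint_efforts': array([  0.0033, -66.9138,   0.9878, -31.5141,  -0.0605,   0.0375,
         0.    ]), 'position': array([0.1809, 0.5978, 0.2232]), 'ee_rot': array([-0.4599, -3.1077,  0.0022]), 'force': array([-0.0411, -0.3063,  0.7249]), 'ft_torque': array([ 0.01  ,  0.0012, -0.0264]), 'gripper_force': 0.0, 'width': 1.000258133493426}
```

View pics/scene0.png

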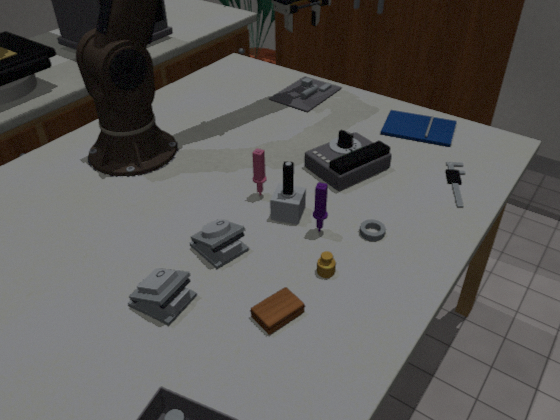

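View pics/top0.png

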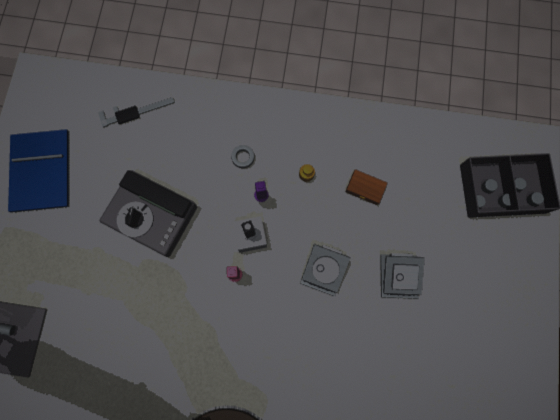

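Scene view: the black handle in the aluminium stand is at (288,178), with the pink (259,170) and purple (321,205) look-alikes standing on the table. Top view: stand (250,235), knob (134,217), round block (326,268) and square block (404,277). The probe is the black one because it is the only one in the stand. The crop will confirm this and show details.

Run:
```python
import cv2,numpy as np
t=cv2.imread("pics/top0.png"); s=cv2.imread("pics/scene0.png")
def c(im,x,y,w,h,k=4): return cv2.convertScaleAbs(cv2.resize(im[y:y+h,x:x+w],None,fx=k,fy=k,interpolation=cv2.INTER_CUBIC),alpha=1.7)
a=np.hstack([c(t,100,165,100,75),c(t,220,205,50,75),c(t,298,235,50,75)])
b=np.hstack([c(s,300,120,100,75),c(s,265,155,50,75),c(s,190,205,50,75)])
cv2.imwrite("pics/crop1.png",np.vstack([a,b]))
```

```text
(no output)
```

View pics/crop1.png

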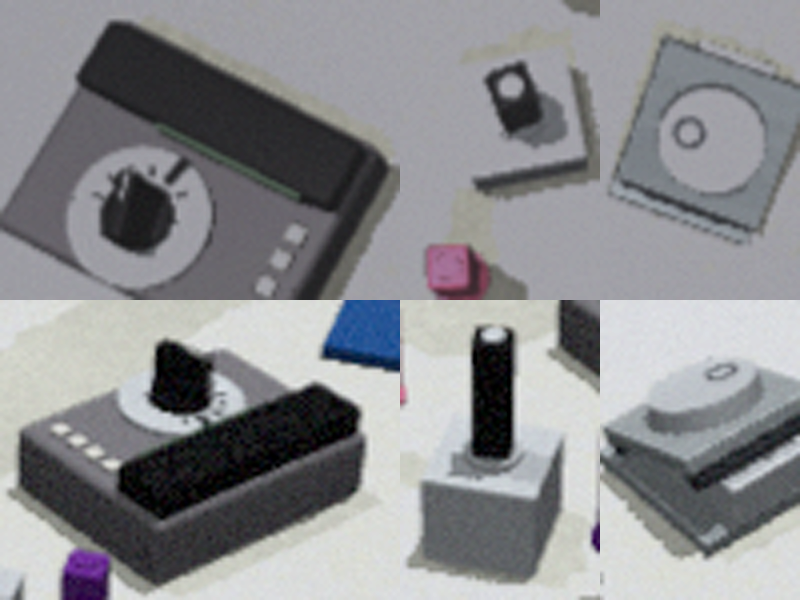

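Crop: the black handle sits in the stand (handle top, top view about (248,226)). The disc-shaped block carries the ring at about (320,268), so it is the round one. The long mark is at about (144,207) and the pointer near (131,211). Next I'll measure these and enlarge the slope of the block.

```bash
cat > h.py <<'E'
import cv2,numpy as np
from cell import telemetry, vision, arm
from scipy.spatial.transform import Rotation as R
np.set_printoptions(precision=4,suppress=True)
def ray(n,px):
    c=vision.camera_info(n); f=210/np.tan(np.radians(c["fov_y"]/2)); E=c["extrinsics"]
    d=E[:3,:3]@np.array([(px[0]-c["cx"])/f,(px[1]-c["cy"])/f,1]); return E[:3,3],d/np.linalg.norm(d)
def onz(n,px,z): o,d=ray(n,px); return o+d*(z-o[2])/d[2]
def tri(pt,ps):
    A=[];b=[]
    for n,p in(("top",pt),("scene",ps)):
        o,d=ray(n,p); M=np.eye(3)-np.outer(d,d); A.append(M); b.append(M@o)
    x=np.linalg.lstsq(np.vstack(A),np.hstack(b),rcond=None)[0]
    return x,[np.linalg.norm(A[i]@x-b[i]) for i in(0,1)]
def proj(n,X):
    c=vision.camera_info(n); f=210/np.tan(np.radians(c["fov_y"]/2)); E=c["extrinsics"]
    p=E[:3,:3].T@(np.asarray(X)-E[:3,3]); return np.array([c["cx"]+f*p[0]/p[2],c["cy"]+f*p[1]/p[2]])
E
python3 - <<'E'
from h import *
T=lambda X,Y,x0,y0:((X+.5)/4-.5+x0,(Y+.5)/4-.5+y0)
t=cv2.imread("pics/top0.png"); s=cv2.imread("pics/scene0.png")
dial=onz("top",T(140,219,100,165),.054); print("dial ellipse c",dial)
print("dial scene",onz("scene",T(181,397-300,300,120),.054))
print("L,R",onz("top",T(65,219,100,165),.054),onz("top",T(214,219,100,165),.054))
lm=onz("top",T(177,170,100,165),.054); pe=onz("top",T(124,183,100,165),.093); print("long",lm,"ptr",pe)
for nm,X,Y in(("t1",97,195),("t3",130,166),("t4",153,158),("t6",197,190)):
    q=onz("top",T(X,Y,100,165),.054)-dial; print(nm,np.degrees(np.arctan2(q[1],q[0])),np.hypot(*q[:2]))
for q in(lm-dial,pe-dial): print(np.degrees(np.arctan2(q[1],q[0])),np.hypot(*q[:2]))
# probe handle top, 
print("handle top",onz("top",T(512-400,85,220,205),.145),onz("scene",T(494-400,334-300,265,155),.145), tri(T(112,85,220,205),T(94,34,265,155)))
print("ring",tri(T(689-600,132,298,235),T(721-600,371-300,190,205)),"disc c",onz("top",T(711-600,138,298,235),.062))
def c(im,x,y,w,h,k=7): return cv2.convertScaleAbs(cv2.resize(im[y:y+h,x:x+w],None,fx=k,fy=k,interpolation=cv2.INTER_CUBIC),alpha=1.5)
a=np.hstack([c(t,298,235,57,62),c(s,190,212,57,62)])
cv2.imwrite("pics/crop2.png",a)
E
```

```text
dial ellipse c [0.5223 0.3091 0.054 ]
dial scene [0.5236 0.3108 0.054 ]
L,R [0.5155 0.3543 0.054 ] [0.5289 0.2645 0.054 ]
long [0.5556 0.2932 0.054 ] ptr [0.5363 0.31   0.093 ]
t1 69.77760480994253 0.03111887870035952
t3 22.679485579968993 0.03415544499143408
t4 0.4243770819484688 0.03852474811819519
t6 -53.298670221135936 0.03817540209036498
-25.495564313186634 0.0368869800555275
3.7562839779573083 0.01403307005525668
handle top [0.5314 0.0269 0.145 ] [0.5303 0.0286 0.145 ] (array([0.5313, 0.0269, 0.1462]), [np.float64(0.00018097933822841576), np.float64(0.00018097933822870508)])
ring (array([ 0.4717, -0.1513,  0.0623]), [np.float64(0.0002821881500620574), np.float64(0.00028218815006195353)]) disc c [ 0.4703 -0.1644  0.062 ]
```

View pics/crop2.png

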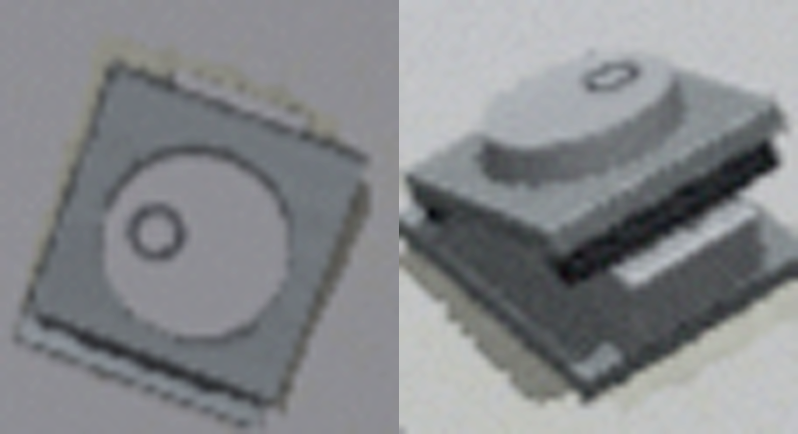

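Run:
```python
from h import *
t=cv2.imread("pics/top0.png"); s=cv2.imread("pics/scene0.png")
C=np.array([.5228,.310,.093])
def c(im,x,y,w,h,k,pts):
    o=cv2.convertScaleAbs(cv2.resize(im[y:y+h,x:x+w],None,fx=k,fy=k,interpolation=cv2.INTER_CUBIC),alpha=2.0)
    return o
out=[]
for n,im,x,y in(("top",t,112,195),("scene",s,325,120)):
    out.append(c(im,x,y,40,45,10,None))
    for a in(47,22,0):
        u=np.array([np.cos(np.radians(a)),np.sin(np.radians(a)),0])
        print(n,a,[((proj(n,C+k*u)-[x,y]+.5)*10).round() for k in(.021,-.021)])
cv2.imwrite("pics/crop3.png",np.hstack(out))
# block plate corners
f=lambda X,Y,x0,y0:((X+.5)/7-.5+x0,(Y+.5)/7-.5+y0)
TR=tri(f(365,158,298,235),f(161,240,190,212)); TL=tri(f(110,65,298,235),f(381,105,190,212)); BR=tri(f(280,405,298,235),f(10,180,190,212))
print("TR",TR,"\nTL",TL,"\nBR",BR)
y=TL[0]-TR[0]; x=TR[0]-BR[0]; print(np.linalg.norm(x),np.linalg.norm(y),"tilt",np.degrees(np.arcsin(x[2]/np.linalg.norm(x))),"yaw x",np.degrees(np.arctan2(x[1],x[0])),"yaw y-90",np.degrees(np.arctan2(y[1],y[0]))-90)
```

```text
top 47 [array([129., 146.]), array([230., 283.])]
top 22 [array([164., 129.]), array([194., 300.])]
top 0 [array([198., 128.]), array([160., 301.])]
scene 47 [array([284., 113.]), array([135., 129.])]
scene 22 [array([287., 130.]), array([133., 112.])]
scene 0 [array([277., 143.]), array([143.,  98.])]
TR (array([ 0.5076, -0.2178,  0.0603]), [np.float64(0.0007837436492811612), np.float64(0.0007837436492813786)]) 
TL (array([ 0.5246, -0.1297,  0.0612]), [np.float64(0.0015371090518259943), np.float64(0.0015371090518263805)]) 
BR (array([ 0.424 , -0.2019,  0.0301]), [np.float64(0.001982817328604014), np.float64(0.001982817328604047)])
0.09032700505978103 0.08972072891115171 tilt 19.515913355193252 yaw x -10.718545967826838 yaw y-90 -10.902159705266484
```

View pics/crop3.png

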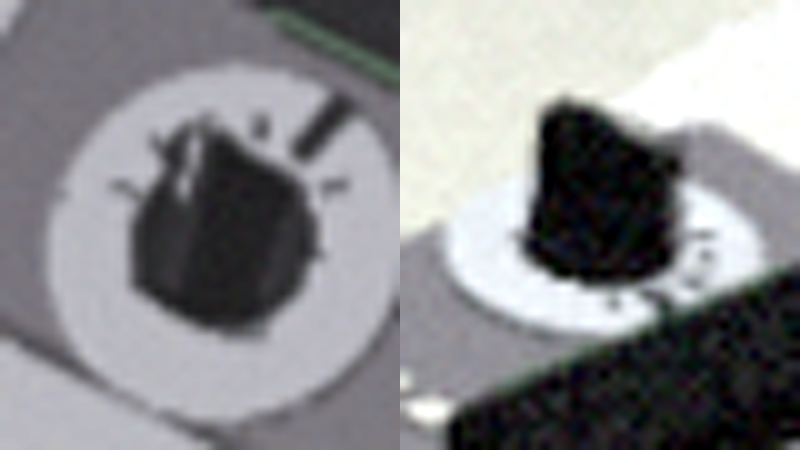

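The white pointer line (about (131,209) in the top view) lies along world +x (about 0°), which is the fourth mark. The long mark is one click clockwise at -25.5°. The block's x axis points at yaw -10.8° and rises away from the robot.

```bash
cat >> h.py <<'E'
def rz(zax,yax):
    z=np.array(zax,float);z/=np.linalg.norm(z); y=np.array(yax,float); y-=z*(y@z); y/=np.linalg.norm(y)
    return np.column_stack([np.cross(y,z),y,z])
def go(p,M):
    s=telemetry.observe(); Q=R.from_rotvec(s["ee_rot"]).as_matrix()
    best=min((M,M@np.diag([-1,-1,1])),key=lambda m:np.linalg.norm(R.from_matrix(Q.T@m).as_rotvec()))
    print("shift cm",Q.T@(np.array(p)-s["position"])*100,"turn deg",np.degrees(R.from_matrix(Q.T@best).as_rotvec()))
def st():
    s=telemetry.observe(); print("t",s["clock"],"p",s["position"],"F",s["force"],"T",s["ft_torque"],"w",s["width"]*9.18,"gf",s["gripper_force"],"q",s["joints"]); print(R.from_rotvec(s["ee_rot"]).as_matrix())
E
python3 - <<'E'
from h import *
st(); go([.5228,.310,.18],rz([0,0,-1],[0,1,0]))
t=cv2.imread("pics/top0.png"); s=cv2.imread("pics/scene0.png")
c=lambda im,x,y,w,h,k=10: cv2.convertScaleAbs(cv2.resize(im[y:y+h,x:x+w],None,fx=k,fy=k,interpolation=cv2.INTER_CUBIC),alpha=2.2)
cv2.imwrite("pics/crop4.png",np.hstack([c(t,232,212,40,45),c(s,270,155,40,45)]))
E
```

```text
t 0.1 p [0.1809 0.5978 0.2232] F [-0.0411 -0.3063  0.7249] T [ 0.01    0.0012 -0.0264] w 9.18236966546965 gf 0.0 q [-1.3796  0.4351  0.025   1.574  -0.0116  1.134  -0.0751]
[[-0.9571  0.2896 -0.0003]
 [ 0.2896  0.9571 -0.0014]
 [-0.0001 -0.0014 -1.    ]]
shift cm [-41.0583 -17.6337   4.3525] turn deg [ -0.0814  -0.0051 -16.8363]
```

View pics/crop4.png

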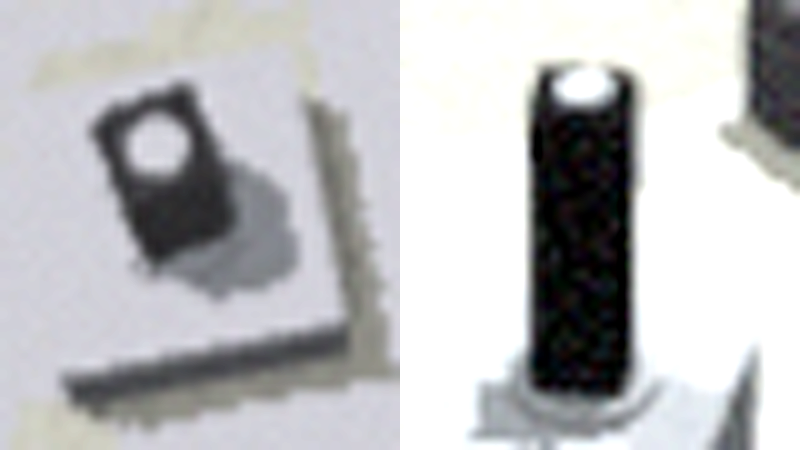

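Crop: white cap of the handle centre at about (247.3,226) top view; its top edge runs from (241,224.5) to (250.5,220.5). Moving over the knob.

```bash
python3 -m creep '6 -20 -8.5 0 0 0 -8; 6 -41 -17.6 2 0 0 -16.8; 6 -41 -17.6 2 0 0 -16.8; 6 -41 -17.6 2 0 0 -16.8; 6 -41 -17.6 2 0 0 -16.8'; python3 -m creep '6 0 0 0 0 0 0;6 0 0 0 0 0 0'
python3 - <<'E'
from h import *
st(); go([.5228,.310,.086],rz([0,0,-1],[0,1,0]))
f=lambda X,Y:((X+.5)/10-.5+232,(Y+.5)/10-.5+212)
a,b=onz("top",f(95,130),.145),onz("top",f(190,90),.145); print("edge",a,b,np.linalg.norm(a-b),np.degrees(np.arctan2(*(b-a)[1::-1])))
print("cap",onz("top",f(157,143),.145))
a,b=onz("top",f(68,380),.060),onz("top",f(345,328),.060); print("stand edge",a,b,np.linalg.norm(a-b),np.degrees(np.arctan2(*(b-a)[1::-1])))
E
```

```text
clock: 0.72
position: [0.4212, 0.3957, 0.2106]
ee_rot: [-0.001, -3.141, 0.0]
force: [0.6, 1.8, -0.1]
width: 0.656
gripper_force: 0.0
clock: 0.98
position: [0.4195, 0.3975, 0.2106]
ee_rot: [-0.002, -3.141, 0.0]
force: [-0.9, 0.2, -0.6]
width: 0.654
gripper_force: 0.0
t 0.975 p [0.4195 0.3975 0.2106] F [-0.8983  0.1501 -0.6282] T [ 0.0293 -0.0256  0.0191] w 6.002287202525156 gf 0.0 q [-0.8814  0.3696  0.0421  1.7107 -0.0181  1.0623  0.7364]
[[-1.      0.001  -0.0009]
 [ 0.001   1.     -0.    ]
 [ 0.0009 -0.     -1.    ]]
shift cm [-10.3495  -8.7354  12.4552] turn deg [-0.0014 -0.0501 -0.0593]
edge [0.5322 0.0418 0.145 ] [0.5442 0.0224 0.145 ] 0.022914334968701454 -58.24301482624831
cap [0.5313 0.0277 0.145 ]
stand edge [0.486  0.0465 0.06  ] [ 0.5081 -0.0171  0.06  ] 0.06724687034938048 -70.83534876601973
```

```bash
python3 -m creep '6 -10.3 -8.7 4 0 0 0;6 -10.3 -8.7 4 0 0 0;6 -10.3 -8.7 4 0 0 0;6 -10.3 -8.7 4 0 0 0;6 -10.3 -8.7 4 0 0 0'; python3 -m creep '6 0 0 5 0 0 0; 6 0 0 8.4 0 0 0;6 0 0 8.4 0 0 0;6 0 0 8.4 0 0 0'
python3 - <<'E'
from h import *
st(); go([.5228,.310,.086],rz([0,0,-1],[0,1,0]))
E
```

```text
clock: 1.6
position: [0.5211, 0.313, 0.1712]
ee_rot: [0.005, -3.141, -0.002]
force: [-0.8, 0.6, -0.1]
width: 0.653
gripper_force: 0.0
clock: 2.1
position: [0.523, 0.312, 0.0886]
ee_rot: [-0.002, 3.14, 0.003]
force: [0.6, 0.2, 0.7]
width: 0.654
gripper_force: 0.0
t 2.1 p [0.523  0.312  0.0886] F [0.6143 0.212  0.7472] T [ 0.037   0.0294 -0.0108] w 5.999933470626872 gf 0.0 q [-0.6716  0.5443  0.0669  1.7666 -0.0476  0.8302  0.9895]
[[-1.     -0.001   0.0014]
 [-0.001   1.      0.0016]
 [-0.0014  0.0016 -1.    ]]
shift cm [ 0.02   -0.1959  0.2571] turn deg [0.0925 0.0801 0.0566]
```

```bash
python3 -m creep '4 0 -0.2 0.2 0 0 0;1 0 -0.2 0.2 0 0 0;1 0 -0.2 0.2 0 0 0;1 0 -0.2 0.2 0 0 0;1 0 -0.2 0.2 0 0 0' 10;python3 -m creep '0.8 0 0 0 0 0 0;0.8 0 0 0 0 0 0;0.8 0 0 0 0 0 0' 10; python3 -c "
from h import *;st()"
```

```text
clock: 2.72
position: [0.523, 0.3087, 0.085]
ee_rot: [0.001, 3.141, 0.001]
force: [-1.2, 9.6, -0.1]
width: 0.161
gripper_force: 5.3
clock: 3.1
position: [0.5229, 0.3091, 0.085]
ee_rot: [0.0, 3.141, 0.002]
force: [0.2, 4.7, -0.7]
width: 0.154
gripper_force: 9.8
t 3.1 p [0.5229 0.3091 0.085 ] F [ 0.1754  4.7011 -0.7429] T [ 1.1585 -0.0048 -0.0375] w 1.4105555307524396 gf 9.83820453286171 q [-0.6676  0.5472  0.0666  1.7722 -0.0482  0.8229  0.9928]
[[-1.      0.0001  0.0003]
 [ 0.0001  1.      0.001 ]
 [-0.0003  0.001  -1.    ]]
```

```bash
python3 -m creep '0.8 0 0.1 0 0 0 9;0.8 0 0.1 0 0 0 18;0.8 0 0.1 0 0 0 26;0.8 0 0.1 0 0 0 26;0.8 0 0.1 0 0 0 26' 15;python3 -m creep '4 0 0 0 0 0 0;6 0 0 0 0 0 0;6 0 0 -5 0 0 0;6 0 0 -10 0 0 0;6 0 0 -10 0 0 0'
python3 - <<'E'
from h import *
st()
t=vision.get_image("top")[:,:,::-1]
cv2.imwrite("pics/top1.png",t)
E
```

```text
clock: 3.72
position: [0.5227, 0.3091, 0.085]
ee_rot: [-0.703, -3.062, 0.001]
force: [-2.6, 1.1, 3.9]
width: 0.147
gripper_force: 15.0
clock: 4.35
position: [0.5254, 0.31, 0.189]
ee_rot: [0.707, 3.056, 0.008]
force: [0.8, -0.2, 0.0]
width: 0.628
gripper_force: 0.0
t 4.35 p [0.5254 0.31   0.189 ] F [ 0.7527 -0.1885  0.0132] T [-0.0308 -0.0296  0.0133] w 5.767229800253153 gf 0.0 q [-0.7735  0.4369  0.2175  1.6765 -0.1065  1.0324  0.5944]
[[-0.8984  0.4391  0.0062]
 [ 0.4391  0.8984  0.004 ]
 [-0.0038  0.0063 -1.    ]]
```

Run:
```python
from h import *
a=np.radians(32); go([.531,.0275,.19],rz([0,0,-1],[np.cos(a),np.sin(a),0]))
for n,p in(("pink",(233,270)),("purple",(260,186))): print(n,onz("top",p,.134))
```

```text
shift cm [-12.9968 -25.0252  -0.3848] turn deg [ 0.2069  0.059  31.9601]
pink [0.4312 0.0439 0.134 ]
purple [0.6291 0.0144 0.134 ]
```

```bash
python3 -m creep '5 -6 -12 -0.5 0 0 10;5 -9 -18 -0.5 0 0 20;5 -13 -25 -0.5 0 0 32;5 -13 -25 -0.5 0 0 32;5 -13 -25 -0.5 0 0 32';python3 -m creep '5 0 0 0 0 0 0;5 0 0 0 0 0 0'
python3 - <<'E'
from h import *
st()
a=np.radians(32); go([.531,.0275,.19],rz([0,0,-1],[np.cos(a),np.sin(a),0]))
t=vision.get_image("top")[:,:,::-1];s=vision.get_image("scene")[:,:,::-1]
c=lambda im,x,y,w,h,k=7: cv2.convertScaleAbs(cv2.resize(im[y:y+h,x:x+w],None,fx=k,fy=k,interpolation=cv2.INTER_CUBIC),alpha=1.8)
cv2.imwrite("pics/crop5.png",np.hstack([c(t,108,190,50,60),c(s,265,125,60,60)]))
E
```

```text
clock: 5.03
position: [0.5288, 0.0232, 0.1889]
ee_rot: [-1.53, -2.743, 0.004]
force: [0.5, 1.0, 0.2]
width: 0.549
gripper_force: 0.0
clock: 5.28
position: [0.5294, 0.0283, 0.189]
ee_rot: [-1.522, -2.746, 0.001]
force: [0.2, 1.5, 0.2]
width: 0.538
gripper_force: 0.0
t 5.275 p [0.5294 0.0283 0.189 ] F [0.2121 1.4896 0.2219] T [-0.0146 -0.0169 -0.0434] w 4.936558485803448 gf 0.0 q [-0.4766  0.3253  0.4193  1.8747 -0.1581  0.9755  0.5709]
[[-0.5299  0.848  -0.0015]
 [ 0.848   0.5299  0.0001]
 [ 0.0009 -0.0013 -1.    ]]
shift cm [-0.1523  0.0907 -0.0971] turn deg [-0.0719 -0.0516  0.0008]
```

View pics/crop5.png

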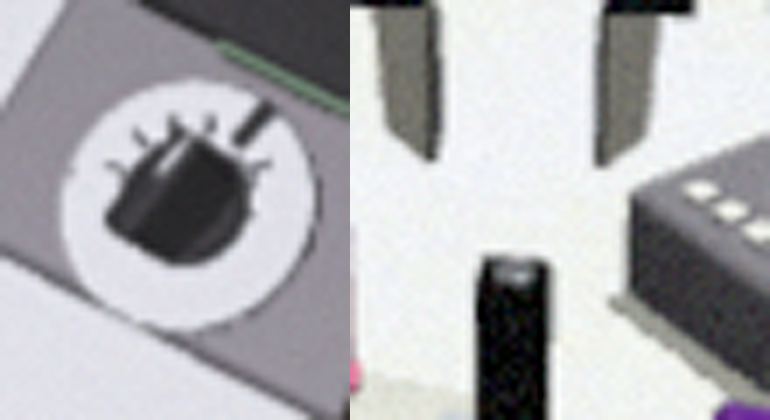

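The knob's white line (crop (185,135)-(160,175)) now runs parallel to the long mark, so it is at the fifth position. The fingers straddle the black handle in the stand. Descending to grasp.

```bash
python3 -m creep '5 -0.1 0.1 0 0 0 0;5 -0.1 0.1 4 0 0 0;5 -0.1 0.1 7.6 0 0 0;5 -0.1 0.1 7.6 0 0 0;5 -0.1 0.1 7.6 0 0 0';python3 -m creep '4 0 0 0 0 0 0;3 0 0 0 0 0 0;2.2 0 0 0 0 0 0;2.2 0 0 0 0 0 0;2.2 0 0 0 0 0 0' 10; python3 -c "
from h import *;st()"
```

```text
clock: 6.0
position: [0.5321, 0.0275, 0.115]
ee_rot: [1.523, 2.747, 0.001]
force: [-0.3, -1.0, 0.2]
width: 0.539
gripper_force: 0.0
clock: 6.62
position: [0.5315, 0.0273, 0.1143]
ee_rot: [1.524, 2.747, 0.001]
force: [-2.4, -0.5, 6.6]
width: 0.26
gripper_force: 10.0
t 6.625 p [0.5315 0.0273 0.1143] F [-2.4435 -0.4938  6.6461] T [-0.1397  0.4314  0.0249] w 2.382375435679412 gf 10.001291334629059 q [-0.4411  0.4217  0.3881  1.9532 -0.2166  0.8063  0.625 ]
[[-0.5294  0.8484  0.0003]
 [ 0.8484  0.5294  0.0002]
 [ 0.      0.0004 -1.    ]]
```

```bash
python3 -m creep '2 0 0 0 0 0 0;2 0 0 0 0 0 0;2 0 0 -3 0 0 0;2 0 0 -7 0 0 0;2 0 0 -10 0 0 0' 30;python3 -m creep '2 0 0 0 0 0 0;2 0 0 0 0 0 0;2 0 0 0 0 0 0'
python3 - <<'E'
from h import *
st()
s=vision.get_image("scene")[:,:,::-1];t=vision.get_image("top")[:,:,::-1]
c=lambda im,x,y,w,h,k=5: cv2.convertScaleAbs(cv2.resize(im[y:y+h,x:x+w],None,fx=k,fy=k,interpolation=cv2.INTER_CUBIC),alpha=1.6)
cv2.imwrite("pics/crop6.png",np.hstack([c(s,245,110,80,110),c(t,215,190,80,110)]))
E
```

```text
clock: 7.25
position: [0.5313, 0.0272, 0.2151]
ee_rot: [1.524, 2.747, 0.0]
force: [-0.3, 0.1, -2.0]
width: 0.259
gripper_force: 30.0
clock: 7.62
position: [0.5305, 0.0272, 0.2126]
ee_rot: [-1.523, -2.746, 0.002]
force: [0.1, 0.0, -1.4]
width: 0.26
gripper_force: 30.0
t 7.625 p [0.5305 0.0272 0.2126] F [ 0.1448  0.0412 -1.3656] T [-0.108   0.0242  0.0579] w 2.3907271303329076 gf 29.999689757823944 q [-0.4869  0.3024  0.4322  1.8416 -0.1456  1.031   0.5613]
[[-0.5294  0.8484 -0.0023]
 [ 0.8484  0.5294 -0.0005]
 [ 0.0008 -0.0022 -1.    ]]
```

View pics/crop6.png

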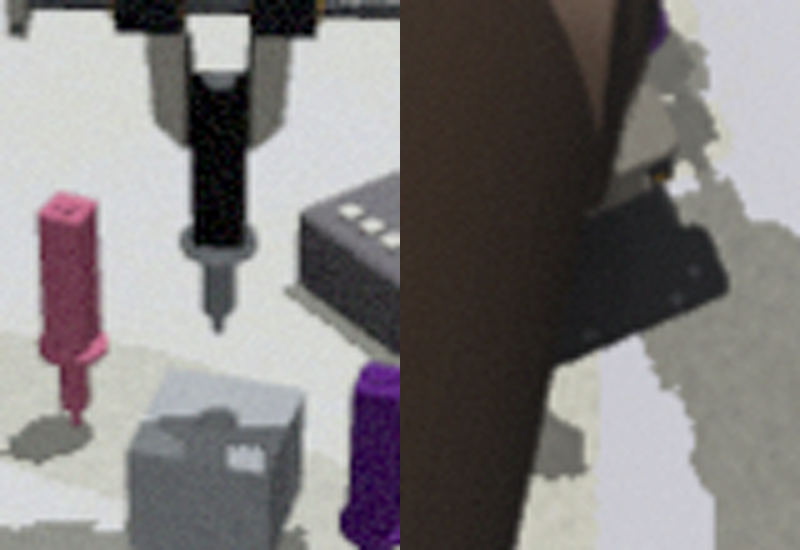

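Scene crop: the probe hangs straight in the fingers, with its tip at about (288.6,176) and the stand empty below. Next I'll check the tip and work out the tilted pre-contact pose.

```bash
cat >> h.py <<'E'
ps=np.radians(-10.8); N=np.array([-np.sin(np.radians(20))*np.cos(ps),-np.sin(np.radians(20))*np.sin(ps),np.cos(np.radians(20))])
SPOT=np.array([.4723,-.151,.0622])
def togo(gap,tip=.1033):
    s=telemetry.observe();Q=R.from_rotvec(s["ee_rot"]).as_matrix()
    go(SPOT+N*(tip+gap),rz(-N,Q[:,1])); tp=s["position"]+Q[:,2]*tip-SPOT
    print("gap mm",tp@N*1e3,"lateral mm",(tp-N*(tp@N))*1e3,"tilt err",np.degrees(np.arccos(-Q[:,2]@N)),"F",s["force"],"FN",s["force"]@N)
E
python3 - <<'E'
from h import *
s=telemetry.observe()["position"]
print("tip ray",onz("scene",(288.6-.4,176-.4),.1093),"expected",proj("scene",[s[0],s[1],.1093])); togo(.045)
E
```

```text
tip ray [0.5298 0.0297 0.1093] expected [287.9284 176.2469]
shift cm [ -8.5795 -18.1155   1.1637] turn deg [-14.5677 -13.8414  -1.778 ]
gap mm 36.39666005968041 lateral mm [ 70.5203 175.8111  13.2221] tilt err 20.094061422479108 F [-0.0857 -0.6339 -0.7955] FN -0.7593482117267063
```

```bash
python3 -m creep '2 -2.5 -5.5 0 0 0 0;2 -5 -11 0 -5 -5 -0.6;2 -7 -15 0 -10 -9.5 -1.2;2 -8.6 -18.1 1 -14.6 -13.8 -1.8;2 -8.6 -18.1 1.2 -14.6 -13.8 -1.8';python3 -m creep '2 0 0 0 0 0 0;2 0 0 0 0 0 0;2 0 0 0 0 0 0;2 0 0 0 0 0 0'
python3 - <<'E'
from h import *
st();togo(.015)
E
```

```text
clock: 8.35
position: [0.4184, -0.1427, 0.1998]
ee_rot: [1.328, 2.473, 0.15]
force: [0.6, 0.5, -2.4]
width: 0.259
gripper_force: 30.0
clock: 8.85
position: [0.4237, -0.1413, 0.2019]
ee_rot: [1.32, 2.474, 0.15]
force: [0.1, -0.5, -1.3]
width: 0.257
gripper_force: 30.0
t 8.85 p [ 0.4237 -0.1413  0.2019] F [ 0.1359 -0.4645 -1.3113] T [ 0.045   0.586  -0.0164] w 2.3560599880041524 gf 29.99973177909851 q [-0.3466 -0.0643  0.544   2.3264  0.0542  0.5204  0.7504]
[[-0.5149  0.7881  0.3374]
 [ 0.823   0.5646 -0.0628]
 [-0.24    0.2454 -0.9393]]
shift cm [ 0.0558 -0.1268  2.991 ] turn deg [ 0.1142 -0.0118  0.    ]
gap mm 44.91304472904755 lateral mm [1.3947 0.3511 0.4747] tilt err 0.11477240725035029 F [ 0.1359 -0.4645 -1.3113] FN -1.3077029547992864
```

```bash
python3 -m creep '2 0 -0.1 1.5 0 0 0;2 0 -0.1 3.2 0 0 0;2 0 -0.1 3.2 0 0 0;2 0 -0.1 3.2 0 0 0;2 0 -0.1 3.2 0 0 0'; python3 -m creep '2 0 0 0 0 0 0;2 0 0 0 0 0 0;2 0 0 0 0 0 0'
python3 - <<'E'
from h import *
togo(.005)
s=vision.get_image("scene")[:,:,::-1];t=vision.get_image("top")[:,:,::-1]
c=lambda im,x,y,w,h,k=7: cv2.convertScaleAbs(cv2.resize(im[y:y+h,x:x+w],None,fx=k,fy=k,interpolation=cv2.INTER_CUBIC),alpha=1.6)
cv2.imwrite("pics/crop7.png",np.hstack([c(s,190,180,57,80),c(t,295,235,57,80)]))
x=telemetry.observe();Q=R.from_rotvec(x["ee_rot"]).as_matrix();
for k in(.1033,):print("tip pred crop",(proj("scene",x["position"]+Q[:,2]*k)-[190,180]+.5)*7,"spot",(proj("scene",SPOT)-[190,180]+.5)*7)
E
```

```text
clock: 9.48
position: [0.4336, -0.1441, 0.1722]
ee_rot: [1.32, 2.472, 0.151]
force: [-0.1, -0.6, -1.9]
width: 0.257
gripper_force: 30.0
clock: 9.85
position: [0.4333, -0.1441, 0.1717]
ee_rot: [1.321, 2.473, 0.15]
force: [-0.2, -0.2, -2.1]
width: 0.26
gripper_force: 30.0
shift cm [0.0533 0.0176 0.8143] turn deg [ 0.1433 -0.0076  0.    ]
gap mm 13.142788705102443 lateral mm [ 0.3167 -0.3938  0.1401] tilt err 0.14352512840456733 F [-0.1519 -0.1837 -2.1084] FN -1.9419690073586402
tip pred crop [203.5896 264.798 ] spot [215.594 300.484]
```

View pics/crop7.png

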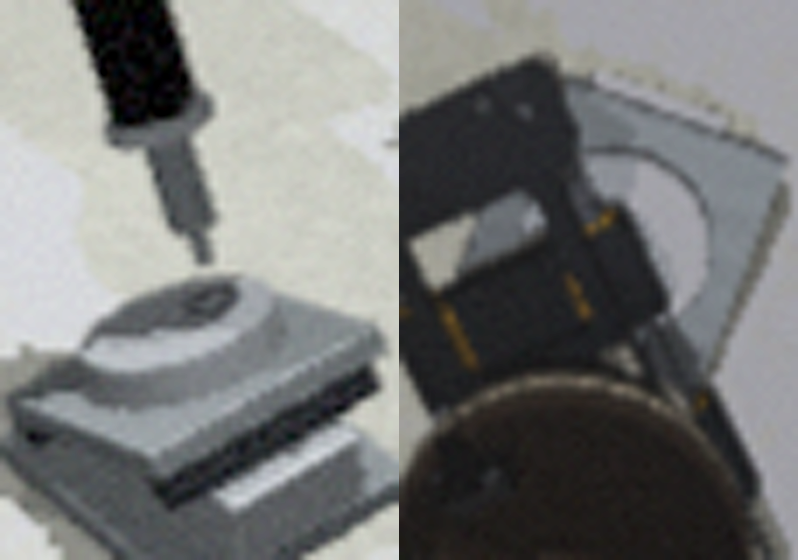

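The tip is at crop (204,263), which matches the prediction (203.6,264.8), and the ring is right below it along the axis. Lowering gently.

```bash
python3 -m creep '2 0 0 0.5 0 0 0;2 0 0 1 0 0 0;2 0 0 1 0 0 0;2 0 0 1 0 0 0'; python3 -c "
from h import *
togo(-.004)"; python3 -m creep '2 0 0 0.2 0 0 0;2 0 0 0.4 0 0 0;2 0 0 0.4 0 0 0;2 0 0 0.4 0 0 0';python3 -c "
from h import *
togo(-.004)"
```

```text
clock: 10.45
position: [0.4366, -0.1448, 0.1621]
ee_rot: [1.321, 2.473, 0.15]
force: [-0.7, 0.7, -2.0]
width: 0.263
gripper_force: 30.0
shift cm [0.0504 0.0338 0.6931] turn deg [ 0.1048 -0.0138  0.    ]
gap mm 2.9305105864782206 lateral mm [ 0.1191 -0.4871  0.0758] tilt err 0.10570287903414206 F [-0.7034  0.7447 -1.9505] FN -1.5487975337483835
clock: 10.95
position: [0.4382, -0.145, 0.1586]
ee_rot: [1.321, 2.473, 0.15]
force: [-0.3, -0.0, -0.0]
width: 0.259
gripper_force: 30.0
shift cm [0.0625 0.0056 0.3101] turn deg [ 0.1442  0.0005 -0.    ]
gap mm -0.8989259260874995 lateral mm [ 0.4769 -0.4045  0.1981] tilt err 0.1442181540400991 F [-0.2905 -0.0351 -0.0253] FN 0.0715542322358332
```

```bash
python3 -m creep '2 0 0 0.1 0 0 0;2 0 0 0.25 0 0 0;2 0 0 0.25 0 0 0;2 0 0 0.25 0 0 0;2 0 0 0.25 0 0 0';python3 - <<'E'
from h import *
togo(-.004); f=[]
for _ in range(10): vision.get_image("scene"); f.append(telemetry.observe()["force"])
f=np.array(f); print("FN mean",(f@N).mean(),(f@N).std(),telemetry.observe()["position"])
E
```

```text
clock: 11.58
position: [0.439, -0.1451, 0.1562]
ee_rot: [1.321, 2.473, 0.15]
force: [-0.1, 0.9, 1.0]
width: 0.257
gripper_force: 30.0
shift cm [0.0568 0.0078 0.0582] turn deg [ 0.1418 -0.0031  0.    ]
gap mm -3.4180298168221994 lateral mm [ 0.4281 -0.3641  0.1779] tilt err 0.14188122607722067 F [-0.0565  0.9138  0.995 ] FN 1.0125323569991291
FN mean 1.0130854638665379 0.4345062901953252 [ 0.439  -0.1451  0.1561]
```

```bash
python3 -m creep '2 0 0 0.05 0 0 0;2 0 0 0.05 0 0 0;2 0 0 0.05 0 0 0;2 0 0 0.05 0 0 0;2 0 0 0.05 0 0 0';python3 - <<'E'
from h import *
from cell import job
f=[]
for _ in range(10): s=vision.get_image("scene"); f.append(telemetry.observe()["force"])
f=np.array(f); print("FN mean",(f@N).mean()); togo(-.004); cv2.imwrite("pics/crop8.png",cv2.convertScaleAbs(cv2.resize(s[180:260,190:250,::-1],None,fx=7,fy=7,interpolation=cv2.INTER_CUBIC),alpha=1.6))
E
```

```text
clock: 12.7
position: [0.4391, -0.1452, 0.1557]
ee_rot: [1.321, 2.473, 0.15]
force: [-1.3, 0.2, 1.1]
width: 0.261
gripper_force: 30.0
FN mean 1.3726363955266965
shift cm [0.0543 0.0149 0.0057] turn deg [ 0.1361 -0.0057  0.    ]
gap mm -3.9430335944263635 lateral mm [ 0.35   -0.3838  0.1513] tilt err 0.13624249471616764 F [-0.6933  1.0317  1.6028] FN 1.805159400948826
```

View pics/crop8.png

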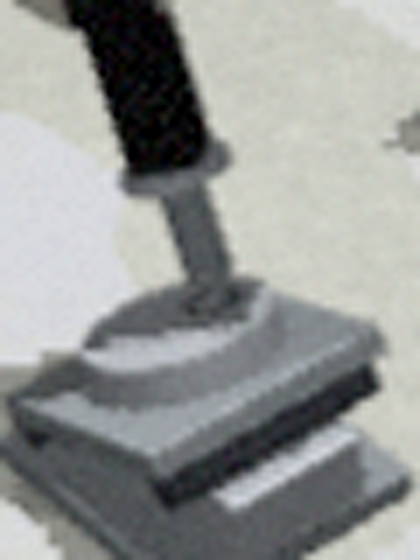

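The tip rests in the ring (crop about (213,300)), square to the face, with about 3 N contact force. Handing in.

```bash
python3 -c "
from cell import job
print(job.sign_off())"
```

```text
the job is handed in; nothing more can be done
None
```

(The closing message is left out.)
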